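Hold the spring clip open around the job card

TASK

Squeeze the handles of the orange spring clip so that its jaws open, lift it off the steel fin where it is parked, and carry it to the white job card standing in the wooden block. There hold the clip upright and squeezed wide open around the card's top edge at the yellow mark in the middle, centred over the card and square to it, with the edge well up inside the gaping jaws but the clip not touching the card, so that a work slip could be slid in. Finish while still holding it open like that; do not shift the card block, and leave the other things on the bench where they are.

Things in the scene. Friction and masses are not known exactly. Their poses are not given: they have to be found in the camera images.
- clip: Spring clip like a big clothes peg, orange plastic, 92 mm tall, 24 mm wide, 70 g; starts upright on the bracket's fin, handles up. Origin: middle of its steel pivot barrel (radius 5, 26 mm long along y), which rests on the fin's top edge. z up to the handles, x the direction in which they are squeezed, y along the fin or card it straddles. A half turn about z makes no difference.
- clip_handles (a point): Point midway between the two flat handles (each 24 mm wide along y, 4 mm thick), 27 mm above the barrel, where to squeeze. Shut, they splay in a V, 53 mm across the outer faces at their tops (46 mm above the barrel); at the stop they stand parallel, 24 mm across, from 2 to 46 mm above the barrel. Grip 30 to 50 N.
- jaw_a (a joint): Opening angle of one jaw of the clip, rad: 0 when shut on the fin, 0.34 at the stop with the handles squeezed fully together; the other jaw mirrors it. A spring drives them shut: at 27 mm above the barrel each handle needs about 6 N to start and 12 N at the stop.
- jaw_a_tip (a point): Tip of the jaw on the clip's +x side, inner lower edge, 46 mm below the barrel's centre when shut, 43 mm at the stop. Gap between the jaws at the stop: 33 mm at the tips, about 25 mm a third of the way up, 15 mm just under the barrel.
- jaw_b_tip (a point): Tip of the jaw on the clip's -x side, at its inner lower edge.
- bracket: Parking bracket screwed to the bench: dark steel base 70 x 70 x 10 mm carrying an upright steel fin 3 mm thick (x), 40 mm wide (y), its top edge 95 mm above the bench. Origin: centre of the underside, z up, x normal to the fin.
- fin_top (a point): Middle of the fin's top edge.
- card: Job card in its block, one piece standing loose on the bench, 0.6 kg: wooden block 60 (x) x 120 (y) x 28 mm high, from which a stiff white card 3 mm thick (x) and 105 mm wide (y) rises to 130 mm above the bench, with a yellow mark 30 mm wide in the middle of its top edge. Origin: centre of the block's underside, z up, x normal to the card's face, y along its top edge.
- card_edge (a point): Middle of the card's top edge (the yellow mark), 130 mm above the bench.
- bell: Bystander: orange plastic bicycle bell, 54 mm across, 40 mm high; origin at the centre of its underside.
- hanger: Bystander: silver aluminium derailleur hanger lying flat, about 68 x 38 x 8 mm; origin underneath, near its middle.
- cup: Bystander: white ceramic cup of screws, 76 mm across, 75 mm high; origin at the centre of its underside.
- lamp: Bystander: black plastic rear lamp with a red lens, about 48 x 60 x 28 mm; origin at the centre of its underside.
- wrench: Bystander: steel wrench lying flat on the bench near the robot; origin underneath at its middle.
- lever_tool: Bystander: blue plastic tyre lever, about 120 x 18 x 8 mm, lying flat near the robot; origin underneath at its middle.
Mind the look-alikes: they are no part of the job. What is shaped like the card but blue or turquoise is not meant.

How it is judged:
On the way:
1. the clip is lifted clear of the bracket, carried by the fingers alone (height (world z) of clip above 0.145 m and contact force between clip and the fingers above 1 N and contact force between clip and bracket below 0.1 N and contact force between clip and card below 0.1 N), for 0.2 s.
At the end, for the whole second after the job is handed in: Fingers hold the clip still, jaws over 0.25 rad open, upright and square to the card within 0.2 rad, within 20 mm of the mark along the edge; the edge is 7 mm or more inside the jaws, within 7 mm of their mid-plane; nothing touches the card; the block is within 15 mm of its start (value of joint jaw_a above 0.25 rad and contact force between clip and the fingers above 3 N and x of card_edge in the frame of clip between -0.007 and 0.007 m and y of clip in the frame of card between -0.02 and 0.02 m and z of card_edge in the frame of clip between -0.036 and -0.004 m and angle between the y axis of clip and the y axis of card, either way round below 0.2 rad and angle between clip's own z axis and vertical below 0.2 rad and contact force between each of clip, the arm, the fingers and card below 0.2 N and linear speed of clip below 0.03 m/s and angle between card's own z axis and vertical below 0.05 rad and distance of card from where it was at the start of the episode below 0.015 m); the arm keeps its last pose, push and grip.
It fails at once if the card block is shifted more than 15 mm or tipped (distance of card from where it was at the start of the episode above 0.015 m or angle between card's own z axis and vertical above 0.15 rad).
It fails at once if a bystander is moved more than 20 mm (distance of any of bell, hanger, cup, lamp, wrench, lever_tool from where it was at the start of the episode above 0.02 m).
It also fails if it takes over 35 s, if anything falls off the work surface, if the arm or the gripper's body presses on something with over 40 N, if the wrist force passes 120 N, or if a joint passes its speed limit or range.

ROBOT

A 7-joint arm with a two-finger parallel gripper is mounted at the origin on the work surface. World frame = base frame: x ahead of the robot, y to its left, z up, the work surface at z = 0. Lengths are in m, angles in rad, forces in N, time in s.
With the tool pointing down it reaches from about 0.4 to 0.875 m from the base axis. Payload 6.5 kg.
Tool frame: the origin (TCP) lies at the very end of the fingers, on their centre line; the grasp point (between the pads) lies 19 mm behind it (env.grip_point_offset is the distance from the TCP to the grasp point, in m); z points along the fingers, y is the line along which they close (so a half turn about z gives the same grasp; the last joint's range is limited). The gripper opens to 85 mm and grips with 20 to 120 N. Pads are 22 mm wide; open, the fingers measure 114 mm over their backs; the gripper's body (76 mm by 85 mm) begins 54 mm behind the grasp point. The pads swing forward as they close: fully open they stand 13 mm farther back than shut.
Start: joints at [1.256, 0.536, -0.004, 1.538, 0.003, 1.067, -0.071], TCP at [0.16, -0.63, 0.231] pointing down, gripper open.
Joint ranges: [-2.7, 2.7], [-0.37, 2.16], [-1.27, 1.26], [0.24, 2.4], [-1.31, 4.45], [0.19, 1.91], [-2.76, 2.76]. Speed limits (rad/s): [2.39, 2.39, 3.14, 3.14, 3.14, 3.14, 3.14].

INTERFACE

Orientations are given as [roll, pitch, yaw] about the fixed x, y, z axes, in that order (R = Rz(yaw) Ry(pitch) Rx(roll)).
In Python, from plant import env gives the robot as it stands.
- The arm moves only by the shell command python3 -m pendant 'ROWS'. ROWS is a JSON object of lists of equal length, an entry for each row: "grip": the closure, from -1 (fully open) to 1 (shut); "translation": the shift along the tool's x, y, z in units of 250 mm (1.0 is 250 mm), a list of three; "delta_rot": the turn, a rotation vector about the tool's x, y, z in units of 180 degrees (1.0 is 180 degrees), a list of three. In form: {"grip": [grip, ...], "translation": [[x, y, z], ...], "delta_rot": [[rx, ry, rz], ...]}. A call has exactly 8 rows; each row is the pose to reach, as a shift and turn from the pose commanded when the call began, along the tool's axes at that moment, turning the shorter way round; what a row does not reach only later rows make up. A row lasts 1/8 s, in which the tool goes at most 62.5 mm and 10.7 degrees, less where a joint would pass 70% of its speed; a pose out of reach is approached as far as the arm can. A call with a number of a shift or a turn outside -1 to 1 is refused whole. A call with a gripper value outside its range is refused whole. The fingers move at their own pace and stop on an object; the grip force is fixed at half the most. Time passes only in rows, so rows that repeat a pose let the fingers close, or fill a call up. It gives the time, the measured TCP pose, the force, the opening and the grip force at its end, in the units of the state.
- env.read_state(): the state, without advancing time (a new reading comes with each control period).
- env.capture(name): name is "scene" or "top" or "wrist"; returns the picture (400x640x3 uint8, red, green, blue); there is no depth.
- env.calibration(name): a dict with "K" (3x3 intrinsics, pixels), "world_from_camera" (4x4, takes a point from camera to world coordinates); the wrist camera has in their place "T_tool_cam" (4x4, takes a point from camera to tool coordinates, whose origin is the TCP and whose axes are the flange's). Camera axes: x right, y down, z forward; pixel columns grow to the right and rows downward; lengths in m; the calibration is good to about 2 mm. A picture is of the moment at which its call begins: read the wrist's pose just before it. calibration takes no time and is no camera call.
- env.hand_in(): hands the job in; it is judged then, once.
The state is a dict: "time": time; "q": joint angles; "joint_velocities": joint speeds; "joint_torque": joint torques, N m; "eef_pos": TCP position; "ee_rot": TCP orientation; "force": force on the tool from outside, world axes, zero at the start; "ft_torque": the same for the moment, N m; "opening": finger opening in m; "gripper_force": force on a finger pad.
Only numpy, scipy, OpenCV 4.12 (cv2) and the standard library are available. Lean on these libraries where they do the work, as an engineer would, in place of code of your own. Each camera call takes 0.05 s, during which the arm holds its last target. There are 200 camera calls.

## Working session

There is one attempt and no reset: what is moved stays moved. The work goes in short steps, Python scripts to look and compute and a shell command to move; the robot and the scene stay as the last step left them, time stands still between calls to the robot, and variables do not carry over. Pictures are saved under pics/ and viewed, at most 10 in all, crops included, and the job is handed in when it is done.

```bash
mkdir -p pics; python3 - <<'E'
from plant import env
import cv2
s=env.read_state();print(s)
for n in("scene","top"):
    cv2.imwrite(f"pics/{n}0.png",env.capture(n)[:,:,::-1])
    c=env.calibration(n);print(n,c["K"],c["world_from_camera"])
print(env.calibration("wrist"),env.grip_point_offset)
E
```

```text
{'time': 0.0, 'q': array([ 1.25579833,  0.53718584, -0.00449903,  1.53888257,  0.00260359,
        1.06730609, -0.07119377]), 'joint_velocities': array([-1.12010443e-03,  8.08498197e-04, -1.02246268e-03,  3.85491034e-05,
       -3.46010002e-04,  9.62529249e-04, -2.25499839e-03]), 'joint_torque': array([ 1.59709566e-04, -5.83406210e+01,  1.04889069e+00, -2.59100354e+01,
        1.24307789e-02,  9.64057865e-03, -1.14603614e-05]), 'eef_pos': array([ 0.15991323, -0.62935711,  0.23039609]), 'ee_rot': array([-3.13981951e+00,  1.02409519e-04,  2.48929935e-01]), 'force': array([ 0.19577676,  0.0097826 , -0.26900158]), 'ft_torque': array([-0.02077013,  0.02031186, -0.0214461 ]), 'gripper_force': 0.0, 'opening': 0.08519906132550045}
scene [[441.15484731   0.         309.44226771]
 [  0.         441.15484731 203.21196468]
 [  0.           0.           1.        ]] [[-0.04477718  0.80727487 -0.58847454  1.08699181]
 [ 0.99891083  0.02844381 -0.03698789  0.01861301]
 [-0.01312094 -0.5894898  -0.80766925  0.86841169]
 [ 0.          0.          0.          1.        ]]
top [[382.22985688   0.         321.88807032]
 [  0.         382.22985688 198.39407396]
 [  0.           0.           1.        ]] [[-0.02548278 -0.98956285  0.14183086  0.39765764]
 [-0.99964603  0.02630924  0.00395467 -0.01300996]
 [-0.00764485 -0.14167988 -0.98988301  1.00618677]
 [ 0.          0.          0.          1.        ]]
{'K': array([[346.52963034,   0.        , 324.50324948],
       [  0.        , 346.52963034, 199.05665547],
       [  0.        ,   0.        ,   1.        ]]), 'T_tool_cam': array([[ 7.99113355e-04, -9.52811762e-01, -3.03560714e-01,
         7.78871952e-02],
       [ 9.99999192e-01,  4.61262285e-04,  1.18466113e-03,
         4.06119560e-04],
       [-9.88737953e-04, -3.03561415e-01,  9.52811361e-01,
        -1.41429095e-01],
       [ 0.00000000e+00,  0.00000000e+00,  0.00000000e+00,
         1.00000000e+00]])} 0.0187
```

View pics/scene0.png

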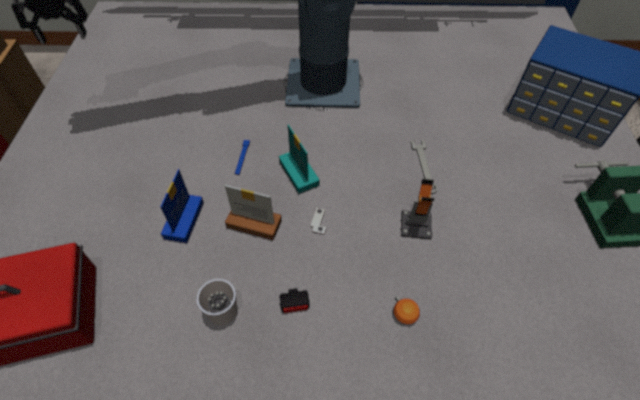

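View pics/top0.png

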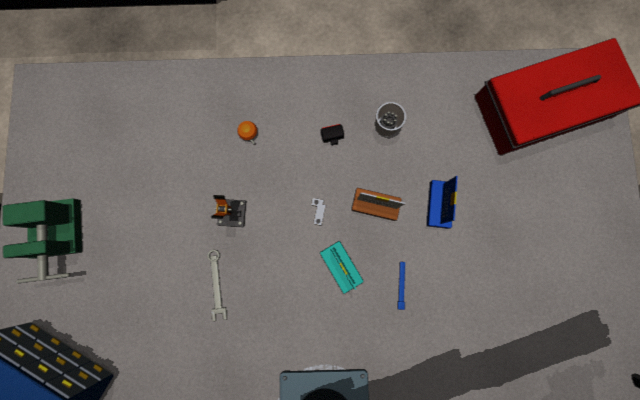

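The scene view shows the clip on its bracket at about (425,195) and the white card at (250,205). In the top view they are at (222,208) and (380,203). The blue and turquoise cards are decoys. I'll zoom in on the clip and card next.

```bash
python3 - <<'E'
import cv2,numpy as np
t=cv2.imread("pics/top0.png");s=cv2.imread("pics/scene0.png")
f=lambda im,x,y,w,h:cv2.resize(im[y:y+h,x:x+w],(400,300),interpolation=cv2.INTER_CUBIC)
a=np.vstack([np.hstack([f(t,200,180,60,45),f(t,345,180,68,51)]),np.hstack([f(s,385,170,80,75),f(s,215,175,80,75)])])
cv2.imwrite("pics/z.png",a)
E
```

```text
(no output)
```

View pics/z.png

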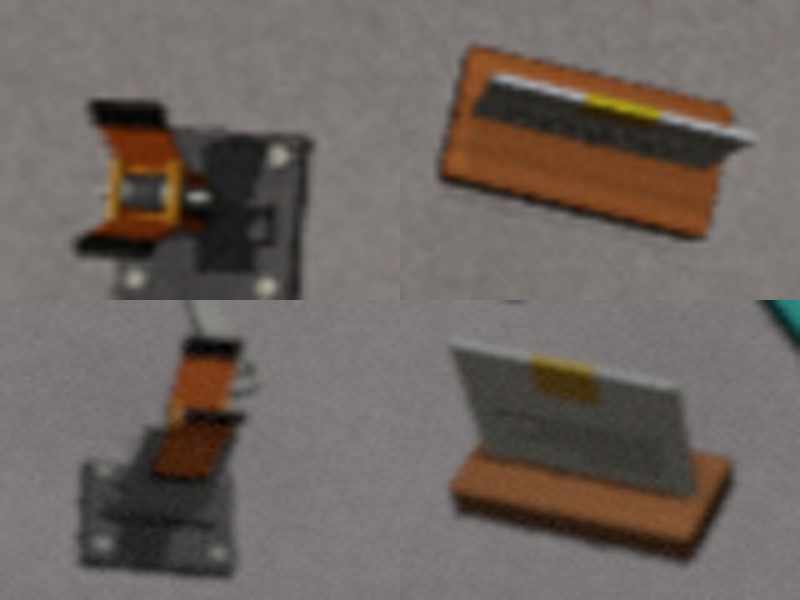

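The crops show the clip barrel at top px (222.2,208.8) with the fin nearly along image-x. The yellow mark is at top px (382.7,198.4) and the card-edge ends are at (360.6,193.3) and (404.8,202.8).

```bash
cat > h.py <<'E'
from plant import env
import numpy as np
from scipy.spatial.transform import Rotation as R
def cam(n,s=None):
    c=env.calibration(n)
    if n!="wrist": return c["K"],c["world_from_camera"]
    T=np.eye(4);T[:3,:3]=R.from_euler("xyz",s["ee_rot"]).as_matrix();T[:3,3]=s["eef_pos"]
    return c["K"],T@c["T_tool_cam"]
def ray(KT,p,z):
    K,T=KT;d=T[:3,:3]@np.linalg.solve(K,[p[0],p[1],1.]);return T[:3,3]+d*(z-T[2,3])/d[2]
def proj(KT,X):
    K,T=KT;v=K@(T[:3,:3].T@(np.array(X)-T[:3,3]));return v[:2]/v[2]
def delta(pos,yaw):
    s=env.read_state();Rt=R.from_euler("xyz",s["ee_rot"]);Rg=R.from_euler("xyz",[np.pi,0,yaw])
    print("trans units",(Rt.inv().apply(np.array(pos)-s["eef_pos"])/.25).round(4),"rot units",((Rt.inv()*Rg).as_rotvec()/np.pi).round(4))
E
python3 - <<'E'
from h import *
t=cam("top");s=cam("scene")
g=lambda *a:print(ray(*a).round(4))
u=lambda x,y:(200+x/6.667,180+y/6.667)
g(t,u(148,192),.1);g(t,u(100,190),.1);g(t,u(205,197),.1)
print("base");[g(t,u(*p),.01) for p in((170,128),(312,140),(300,300))]
print("handles");[g(t,u(*p),.146) for p in((92,100),(163,104),(80,254),(152,252))]
print("card");[g(t,p,.13) for p in((382.7,198.4),(360.6,193.3),(404.8,202.8))]
g(s,(248,190.75),.13);[g(s,p,.13) for p in((225,186.5),(271,198))];g(s,(427.4,181.2),.146)
E
```

```text
[0.5087 0.2295 0.1   ]
[0.5099 0.2467 0.1   ]
[0.5064 0.209  0.1   ]
base
[0.545  0.2451 0.01  ]
[0.5387 0.1889 0.01  ]
[0.4756 0.1934 0.01  ]
handles
[0.5353 0.2367 0.146 ]
[0.5332 0.2124 0.146 ]
[0.4825 0.24   0.146 ]
[0.4825 0.2156 0.146 ]
card
[ 0.5194 -0.1501  0.13  ]
[ 0.5327 -0.0995  0.13  ]
[ 0.5078 -0.2006  0.13  ]
[ 0.5209 -0.1469  0.13  ]
[ 0.5111 -0.1976  0.13  ]
[ 0.5383 -0.0962  0.13  ]
[0.4949 0.2299 0.146 ]
```

```bash
python3 -m pendant '{"grip":[-1,-1,-1,-1,-1,-1,-1,-1],"translation":[[0.15,-0.11,-0.03],[0.35,-0.26,-0.08],[0.55,-0.4,-0.12],[0.75,-0.54,-0.12],[0.82,-0.62,-0.12],[0.82,-0.62,-0.12],[0.82,-0.62,-0.12],[0.82,-0.62,-0.12]],"delta_rot":[[0,0,-0.03],[0,0,-0.08],[0,0,-0.13],[0,0,-0.18],[0,0,-0.2],[0,0,-0.2],[0,0,-0.2],[0,0,-0.2]]}'
python3 -c "
from h import *
print(env.read_state()['q'].round(2));delta([.5,-.22,.27],1.47)"
```

```text
time: 1.1
eef_pos: [0.3192, -0.4307, 0.2611]
ee_rot: [-3.141, 0.001, 0.874]
force: [0.4, -0.7, 0.0]
opening: 0.0855
gripper_force: 0.0
[ 1.03  0.32 -0.22  1.8   0.08  1.03  0.08]
trans units [ 1.1103  0.0134 -0.0365] rot units [-0.0002  0.0002 -0.1898]
```

```bash
python3 -m pendant '{"grip":[-1,-1,-1,-1,-1,-1,-1,-1],"translation":[[0.2,0,0],[0.4,0,-0.02],[0.6,0,-0.04],[0.8,0,-0.04],[1,0,-0.04],[1,0,-0.04],[1,0,-0.04],[1,0,-0.04]],"delta_rot":[[0,0,-0.03],[0,0,-0.07],[0,0,-0.11],[0,0,-0.15],[0,0,-0.19],[0,0,-0.19],[0,0,-0.19],[0,0,-0.19]]}'
python3 -c "
from h import *
print(env.read_state()['q'].round(2));delta([.50,.0,.27],1.47)"
```

```text
time: 2.1
eef_pos: [0.4793, -0.239, 0.2711]
ee_rot: [-3.141, 0.001, 1.47]
force: [-0.0, -0.3, -0.1]
opening: 0.0858
gripper_force: 0.0
[ 0.73  0.33 -0.44  1.78  0.16  1.07  0.13]
trans units [ 0.9594 -0.0137  0.0037] rot units [-0.0002  0.0002  0.0001]
```

```bash
python3 -m pendant '{"grip":[-1,-1,-1,-1,-1,-1,-1,-1],"translation":[[0.2,0,0],[0.4,0,0],[0.6,0,0],[0.8,0,0],[0.96,0,0],[0.96,0,0],[0.96,0,0],[0.96,0,0]],"delta_rot":[[0,0,0],[0,0,0],[0,0,0],[0,0,0],[0,0,0],[0,0,0],[0,0,0],[0,0,0]]}'
python3 -c "
from h import *
print(env.read_state()['q'].round(2));delta([.508,.2,.26],1.47)"
```

```text
time: 3.1
eef_pos: [0.5035, -0.0002, 0.2711]
ee_rot: [-3.141, 0.001, 1.471]
force: [-0.1, 0.1, 0.2]
opening: 0.0856
gripper_force: 0.0
[ 0.38  0.29 -0.56  1.85  0.18  1.05 -0.35]
trans units [ 0.7985 -0.062   0.0439] rot units [-0.0001  0.0003  0.0003]
```

```bash
python3 -m pendant '{"grip":[-1,-1,-1,-1,-1,-1,-1,-1],"translation":[[0.2,-0.01,0],[0.4,-0.03,0.02],[0.6,-0.05,0.04],[0.8,-0.06,0.04],[0.8,-0.06,0.04],[0.8,-0.06,0.04],[0.8,-0.06,0.04],[0.8,-0.06,0.04]],"delta_rot":[[0,0,0],[0,0,0],[0,0,0],[0,0,0],[0,0,0],[0,0,0],[0,0,0],[0,0,0]]}'
python3 -c "
from h import *
import cv2
s=env.read_state();im=env.capture('wrist');cv2.imwrite('pics/w1.png',im[:,:,::-1]);print(s['q'].round(2),s['eef_pos'],s['ee_rot'])
c=cam('wrist',s);print(proj(c,[.508,.227,.1]),proj(c,[.508,.227,.146]))"
```

```text
time: 4.1
eef_pos: [0.5083, 0.2009, 0.2613]
ee_rot: [3.141, 0.001, 1.472]
force: [0.2, 0.2, 0.0]
opening: 0.0856
gripper_force: 0.0
[ 0.03  0.4  -0.63  1.75  0.26  1.07 -0.78] [0.50834587 0.20086684 0.26129162] [3.14139145e+00 6.35850790e-04 1.47177610e+00]
[320.5948937  149.69565761] [320.000267   160.09602378]
```

View pics/w1.png

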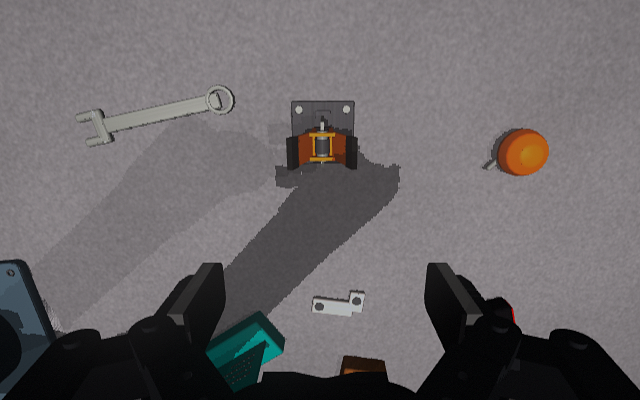

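The wrist view shows the clip square to the tool. The barrel is at (322,146) and the handle tops at x≈287 and 357, with y from 136 to 168.

```bash
python3 -c "
from h import *
s=env.read_state();c=cam('wrist',s)
print(ray(c,(322,146),.105),ray(c,(292,152),.146),ray(c,(351.5,152),.146))
b=[ray(c,p,.01) for p in((291,101),(354,101),(322,101))];print(b)
delta([.509,.2275,.17],1.47);delta([.509,.2275,.106],1.47)"
```

```text
[0.50953026 0.23126548 0.105     ] [0.48772096 0.23548243 0.146     ] [0.53186483 0.23114624 0.146     ]
[array([0.47870542, 0.26844188, 0.01      ]), array([0.5471166 , 0.26173171, 0.01      ]), array([0.51236509, 0.26514034, 0.01      ])]
trans units [ 0.1051 -0.0074  0.3652] rot units [0.0001 0.0001 0.0007]
trans units [ 0.1052 -0.0074  0.6212] rot units [0.0001 0.0001 0.0007]
```

```bash
python3 -m pendant '{"grip":[-1,-1,-1,-1,-1,-1,-1,-1],"translation":[[0.08,-0.006,0.1],[0.117,-0.009,0.2],[0.117,-0.009,0.3],[0.117,-0.009,0.4],[0.117,-0.009,0.5],[0.117,-0.009,0.58],[0.117,-0.009,0.62],[0.117,-0.009,0.62]],"delta_rot":[[0,0,0],[0,0,0],[0,0,0],[0,0,0],[0,0,0],[0,0,0],[0,0,0],[0,0,0]]}'
python3 -m pendant '{"grip":[0,0.2,0.4,0.6,0.8,1,1,1],"translation":[[0,0,0],[0,0,0],[0,0,0],[0,0,0],[0,0,0],[0,0,0],[0,0,0],[0,0,0]],"delta_rot":[[0,0,0],[0,0,0],[0,0,0],[0,0,0],[0,0,0],[0,0,0],[0,0,0],[0,0,0]]}'
```

```text
time: 5.15
eef_pos: [0.5084, 0.2316, 0.106]
ee_rot: [-3.141, 0.0, 1.474]
force: [-0.0, 0.2, 0.6]
opening: 0.0853
gripper_force: 0.0
time: 6.15
eef_pos: [0.5095, 0.2333, 0.1096]
ee_rot: [3.139, -0.002, 1.475]
force: [-5.7, -1.7, 23.0]
opening: 0.0222
gripper_force: 59.6
```

```bash
python3 -m pendant '{"grip":[1,1,1,1,1,1,1,1],"translation":[[0,0,-0.03],[0,0,-0.07],[0,0,-0.12],[0,0,-0.2],[0,0,-0.3],[0,0,-0.42],[0,0,-0.46],[0,0,-0.46]],"delta_rot":[[0,0,0],[0,0,0],[0,0,0],[0,0,0],[0,0,0],[0,0,0],[0,0,0],[0,0,0]]}'
python3 -c "
from h import *
import cv2
s=env.read_state();print(s['eef_pos'],s['ee_rot']);f=lambda im,x,y,w,h:cv2.resize(im[y:y+h,x:x+w],(400,300),interpolation=cv2.INTER_CUBIC)
w=env.capture('wrist')[:,:,::-1];a=env.capture('scene')[:,:,::-1]
cv2.imwrite('pics/w2.png',np.hstack([f(w,200,150,320,240),f(a,370,100,120,120)]))"
```

```text
time: 7.15
eef_pos: [0.5088, 0.2317, 0.2218]
ee_rot: [3.14, -0.0, 1.474]
force: [0.3, 0.4, -1.1]
opening: 0.022
gripper_force: 59.7
[0.50883971 0.23172426 0.22184775] [ 3.14045037e+00 -4.06229544e-04  1.47391185e+00]
```

View pics/w2.png

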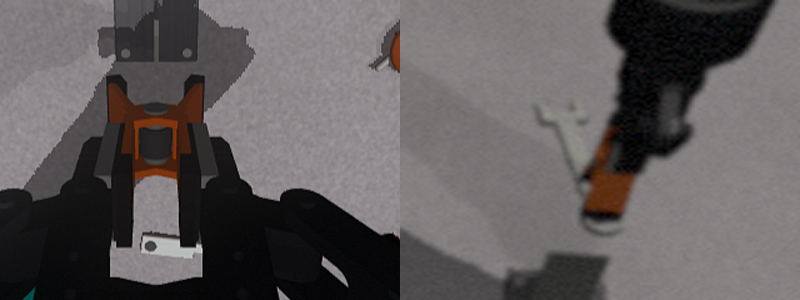

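```bash
python3 -c "
from h import *
c=env.calibration('wrist');KT=(c['K'],c['T_tool_cam'])
P=lambda X:((proj(KT,X)-[200,150])/.8).round(0)
for th in(-.15,0,.15):
  for d in (.006,.0096):
    Ry=R.from_euler('y',th)
    q=lambda v:P(Ry.apply(v)+[0,0,d])
    print(th,d,'barrel ends',q([.013,0,0]),q([-.013,0,0]),'tips +-12',q([.012,.0165,.043]),q([-.012,.0165,.043]),'handletop',q([.012,.012,-.046]),q([-.012,.012,-.046]))
"
```

```text
-0.15 0.006 barrel ends [155. 104.] [155. 170.] tips +-12 [190.  83.] [189. 132.] handletop [199. 152.] [198. 234.]
-0.15 0.0096 barrel ends [155. 100.] [155. 165.] tips +-12 [189.  80.] [189. 128.] handletop [198. 145.] [196. 225.]
0 0.006 barrel ends [155. 106.] [155. 168.] tips +-12 [190.  71.] [189. 118.] handletop [199. 178.] [196. 251.]
0 0.0096 barrel ends [155. 102.] [155. 163.] tips +-12 [190.  68.] [188. 115.] handletop [198. 171.] [195. 242.]
0.15 0.006 barrel ends [155. 108.] [155. 165.] tips +-12 [191.  59.] [189. 104.] handletop [199. 203.] [195. 264.]
0.15 0.0096 barrel ends [155. 104.] [155. 160.] tips +-12 [190.  57.] [189. 101.] handletop [197. 195.] [194. 255.]
```

```bash
python3 -c "
from h import *
import cv2
w=env.capture('wrist')[:,:,::-1]
cv2.imwrite('pics/w3.png',cv2.resize(w[190:370,260:400],(700,600)[:2] if 0 else (467,600),interpolation=cv2.INTER_CUBIC))"
```

```text
(no output)
```

View pics/w3.png

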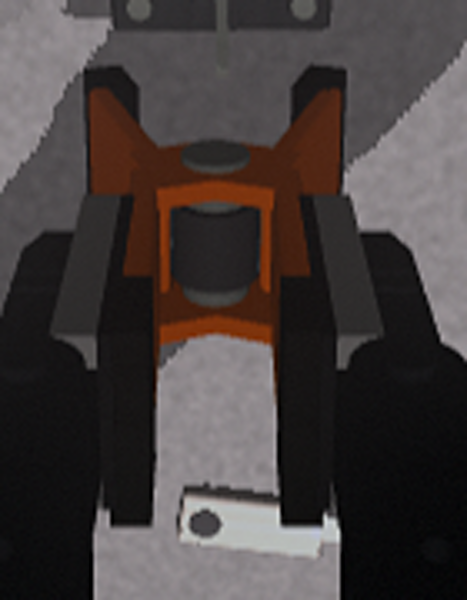

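The clip is gripped centrally, is upright within about 0.1 rad, and the barrel is about 9 mm ahead of the TCP. Next I'll carry it to just above the card.

```bash
python3 -m pendant '{"grip":[1,1,1,1,1,1,1,1],"translation":[[-0.1,0,-0.03],[-0.25,0,-0.06],[-0.4,0,-0.08],[-0.55,0,-0.1],[-0.7,0,-0.1],[-0.8,0,-0.1],[-0.8,0,-0.1],[-0.8,0,-0.1]],"delta_rot":[[0,0,0.01],[0,0,0.02],[0,0,0.03],[0,0,0.04],[0,0,0.05],[0,0,0.05],[0,0,0.05],[0,0,0.05]]}'
python3 -c "
from h import *
delta([.52,-.13,.235],1.32)"
```

```text
time: 8.3
eef_pos: [0.489, 0.0336, 0.2459]
ee_rot: [-3.141, -0.001, 1.318]
force: [-0.2, 0.5, -0.3]
opening: 0.0225
gripper_force: 59.7
trans units [-0.6027  0.2838  0.0428] rot units [-0.0003 -0.0002 -0.0007]
```

```bash
python3 -m pendant '{"grip":[1,1,1,1,1,1,1,1],"translation":[[-0.08,0.04,0],[-0.2,0.1,0.02],[-0.32,0.16,0.03],[-0.44,0.22,0.04],[-0.54,0.26,0.04],[-0.6,0.284,0.04],[-0.6,0.284,0.04],[-0.6,0.284,0.04]],"delta_rot":[[0,0,0],[0,0,0],[0,0,0],[0,0,0],[0,0,0],[0,0,0],[0,0,0],[0,0,0]]}'
python3 -c "
from h import *
import cv2
s=env.read_state();w=env.capture('wrist')[:,:,::-1];cv2.imwrite('pics/w4.png',w);print(s['eef_pos'],s['ee_rot'])
c=cam('wrist',s);print(proj(c,[.52,-.1485,.13]))
cv2.imwrite('pics/w5.png',cv2.resize(w[40:340,200:500],(600,600),interpolation=cv2.INTER_CUBIC))"
```

```text
time: 9.3
eef_pos: [0.5204, -0.1286, 0.2363]
ee_rot: [-3.141, -0.001, 1.319]
force: [-0.2, -0.3, -0.4]
opening: 0.0222
gripper_force: 59.7
[ 0.52038901 -0.12856555  0.23627152] [-3.14129506e+00 -8.55713738e-04  1.31908964e+00]
[329.83044354 221.16823459]
```

View pics/w5.png

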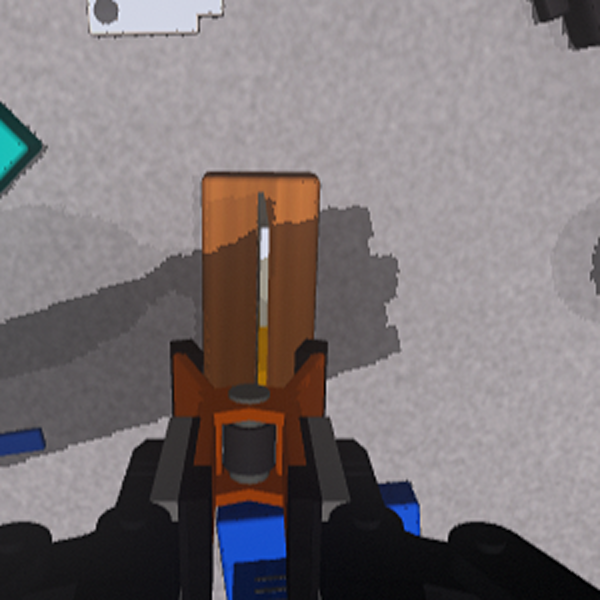

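The card edge runs from (332,136) to (331,232) full-frame px, and the yellow mark begins at (331.3,202.5). The view is square to the card.

```bash
python3 -c "
from h import *
s=env.read_state();c=cam('wrist',s)
a=ray(c,(332.2,136.5),.13);m=ray(c,(331.4,202.5),.13);e=ray(c,(331.2,232),.13);print(a,m,e,np.linalg.norm(a-m))
d=(m-a)/np.linalg.norm(m-a);print('card dir yaw',np.arctan2(-d[1],-d[0])-np.pi/2);C1=m+d*.015;C2=a+d*.0525;print(C1,C2)
yaw=np.pi/2-.25
for C in(C1,C2):delta([C[0],C[1],.205],yaw)
b=ray(c,(325,265),s['eef_pos'][2]-.009);print('barrel',b-s['eef_pos'])"
```

```text
[ 0.53732176 -0.0865155   0.13      ] [ 0.52482478 -0.13423297  0.13      ] [ 0.51885067 -0.15752548  0.13      ] 0.049326781516060354
card dir yaw -0.25614246698188525
[ 0.52102452 -0.14874358  0.13      ] [ 0.52402084 -0.13730266  0.13      ]
trans units [-0.0776  0.0225  0.1252] rot units [-0.0001 -0.0002 -0.0005]
trans units [-0.0303  0.0228  0.1252] rot units [-0.0001 -0.0002 -0.0005]
barrel [-0.0003907  -0.00423232 -0.009     ]
```

```bash
python3 -m pendant '{"grip":[1,1,1,1,1,1,1,1],"translation":[[-0.07,0.0225,0],[-0.07,0.0225,0.02],[-0.07,0.0225,0.06],[-0.07,0.0225,0.1],[-0.07,0.0225,0.13],[-0.07,0.0225,0.14],[-0.07,0.0225,0.14],[-0.07,0.0225,0.14]],"delta_rot":[[0,0,0],[0,0,0],[0,0,0],[0,0,0],[0,0,0],[0,0,0],[0,0,0],[0,0,0]]}'
python3 -m pendant '{"grip":[1,1,1,1,1,1,1,1],"translation":[[0,0,0],[0,0,0.03],[0,0,0.06],[0,0,0.09],[0,0,0.12],[0,0,0.15],[0,0,0.17],[0,0,0.17]],"delta_rot":[[0,0,0],[0,0,0],[0,0,0],[0,0,0],[0,0,0],[0,0,0],[0,0,0],[0,0,0]]}'
python3 -c "
from h import *
import cv2
w=env.capture('wrist')[:,:,::-1];a=env.capture('scene')[:,:,::-1];t=env.capture('top')[:,:,::-1]
f=lambda im,x,y,w,h:cv2.resize(im[y:y+h,x:x+w],(400,300),interpolation=cv2.INTER_CUBIC)
cv2.imwrite('pics/w6.png',np.vstack([np.hstack([f(w,260,110,160,120),f(w,260,220,160,120)]),np.hstack([f(a,200,150,100,75),f(t,340,160,100,75)])]))
print(env.read_state()['joint_velocities'].round(3))"
```

```text
time: 10.35
eef_pos: [0.5216, -0.1488, 0.2016]
ee_rot: [3.141, 0.0, 1.317]
force: [0.4, 0.2, -0.7]
opening: 0.0215
gripper_force: 59.7
time: 11.35
eef_pos: [0.5211, -0.1487, 0.1584]
ee_rot: [-3.141, -0.0, 1.317]
force: [1.4, 0.5, -0.5]
opening: 0.0221
gripper_force: 59.7
[ 0.    -0.003 -0.001  0.001  0.001  0.001  0.   ]
```

View pics/w6.png

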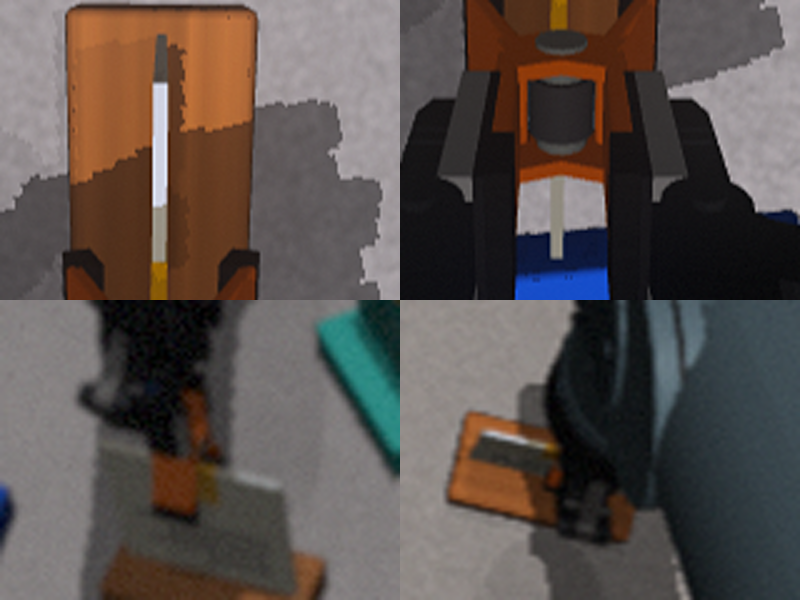

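The card is centred between the jaws (wrist view: card x=160, jaw mid x=160.5) and no contact shows. The clip sits a few mm toward -y of the mark, so I'll shift it 5 mm along the edge.

```bash
python3 -m pendant '{"grip":[1,1,1,1,1,1,1,1],"translation":[[0.01,0,0],[0.02,0,0],[0.02,0,0],[0.02,0,0],[0.02,0,0],[0.02,0,0],[0.02,0,0],[0.02,0,0]],"delta_rot":[[0,0,0],[0,0,0],[0,0,0],[0,0,0],[0,0,0],[0,0,0],[0,0,0],[0,0,0]]}'
python3 -c "
from plant import env
print(env.read_state()['force'],env.hand_in())"
```

```text
time: 12.5
eef_pos: [0.5226, -0.1439, 0.1588]
ee_rot: [-3.142, -0.0, 1.317]
force: [0.1, 0.5, 0.2]
opening: 0.022
gripper_force: 59.7
the job is handed in; nothing more can be done
[0.13958754 0.51090859 0.17691164] None
```

I handed the job in at about 12.5 s, with the clip held upright and squeezed open around the card's top edge at the yellow mark, by my estimate about 19 mm inside the jaws; no contact force showed, and the hand-in gave no verdict.

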